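Turn the trailer wheel until its valve stands up for the pump

ROBOT

A 6-joint arm with a two-finger parallel gripper is mounted at the origin on a cart in front of the work surface, level with it; the furniture and walls round the work are solid. World frame = base frame: x ahead of the robot, y to its left, z up, the work surface at z = 0. Lengths are in mm, angles in rad, forces in N, time in s.
With the tool pointing down it reaches from about 400 to 825 mm from the base axis. Payload 7 kg.
Tool frame: the origin (TCP) lies at the very end of the fingers, on their centre line; the grasp point (between the pads) lies 19 mm behind it; z points along the fingers, y is the line along which they close (so a half turn about z gives the same grasp; the last joint's range is limited). The gripper opens to 88 mm and grips with 3 to 60 N. Pads are 19 mm wide; open, the fingers measure 130 mm over their backs; the gripper's body (78 mm by 193 mm) begins 47 mm behind the grasp point.
Start: joints at [-0.971, 0.359, 0.012, 0, -1.224, -0.288], TCP at [207.045, -642.439, 226.561] pointing down, gripper open.
Joint ranges: [-3.07, 3.07], [-1.43, 2.12], [-1.02, 1.25], [-3.03, 1.67], [-3.05, -0], [-3.03, 3.03]. Speed limits (rad/s): [2.39, 2.39, 3.01, 3.14, 3.14, 3.14].

INTERFACE

Orientations are given as a unit quaternion [x, y, z, w].
In Python, from plant import bot gives the robot as it stands. Calls block until the motion is done:
- bot.move_ptp(position, orientation): joint-space move of the TCP to a pose.
- bot.line_to(position, velocity=150, ori=None): straight line of the TCP; ori=None keeps the orientation; velocity is the mean speed in mm/s.
- bot.move_joints(angles): joint-space move.
- bot.move_gripper(opening, force=None): finger opening in mm; force is the grip in N (None keeps the last); returns when the fingers have stopped.
- bot.pause(seconds).
- bot.solve_ik(position, orientation): joint angles nearest the present ones, or None.
- bot.read_state(): the state.
- bot.camera(name): name is "scene" or "top" or "wrist"; returns the picture (480x640x3 uint8, red, green, blue); there is no depth.
- bot.get_calibration(name): a dict with "fx", "fy", "cx", "cy" (pixels), "distortion" ([k1, k2, p1, p2, k3] as OpenCV has them; the pictures are not rectified), "view" (4x4, takes a point from world to camera coordinates); the wrist camera has in their place "T_tool_cam" (4x4, takes a point from camera to tool coordinates, whose origin is the TCP and whose axes are the flange's). Camera axes: x right, y up, looking along -z (the intrinsics and any distortion apply to the point x, -y, -z); pixel columns grow to the right and rows downward; lengths in mm; the calibration is good to about 2 mm. A picture is of the moment at which its call begins: read the wrist's pose just before it. get_calibration takes no time and is no camera call.
A pose or a line that the arm cannot do raises bot.Unreachable and nothing moves.
- bot.close_job(): hands the job in; it is judged then, once.
The state is a dict: "t": time; "joint_pos": joint angles; "qvel": joint speeds; "tau": joint torques, N m; "tcp_pos": TCP position; "eef_rot": TCP orientation; "contact_force": force on the tool from outside, world axes, zero at the start; "moment": the same for the moment, N m; "width": finger opening in mm; "finger_force": force on a finger pad.
Only numpy, scipy, OpenCV 4.12 (cv2) and the standard library are available. Lean on these libraries where they do the work, as an engineer would, in place of code of your own. Each camera call takes 0.05 s, during which the arm holds its last target. There are 200 camera calls.

TASK

The bicycle-trailer wheel on the bench stand is about to be pumped up: push its spokes round with your fingertips, taking the next spoke whenever you run out of reach, until the valve is at the very bottom of the rim and its stem points straight up at the hub, then let go and leave the wheel at rest there. Touch the wheel by its spokes or hub only, because the tyre's bead is freshly sealed and the valve stem bends easily, push gently without pinching anything, and leave the stand and the other things on the bench where they are.

Things in the scene. Friction and masses are not known exactly. Their poses are not given: they have to be found in the camera images.
- wheel (a joint): angle of the wheel about its level axle, rad, free to go past whole turns either way. 0 (or any whole turn): valve at the bottom, stem straight up. Grows as the wheel turns clockwise seen from its free front, which faces the robot. Seals drag with about 0.22 N m: it needs 3 to 4 N at 65 mm from the axle, stays where left and coasts only a few degrees after a slow push
- hub (a point): centre of the wheel on the axle, 220 mm above the bench, in the wheel's mid plane; the hub's 52 mm nose reaches 54 mm to the front of it. Its axes are those of the stand and do not turn with the wheel: x along the axle from the wheel's free front to the post behind it, y to the left in the wheel's plane, z up
- spokes: five cast-aluminium spokes, 72 deg apart: straight bars 12 mm wide, 18 mm deep, from the hub (52 mm across) to the rim 150 mm from the axle, dished: their middle line is 29 mm in front of the mid plane at the hub, 20 mm at 70 mm radius, 4 mm at the rim. Clear openings between. Origin at the hub's centre, x along the axle; z turns with the wheel along one spoke, the one opposite the valve, and is up when the stem points up
- tyre: aluminium rim (inside diameter 300 mm, 30 to 39 mm wide) with its black rubber tyre (outside diameter 393 mm, 36 mm wide), turning with the wheel; origin at the hub's centre. Not to be touched
- valve: the valve, mid-way between two spokes: straight brass stem 8 mm thick with an 11 mm black cap, 45 mm long from the rim's inside towards the hub, its tip 105 mm from the axle. Origin at the hub's centre; z runs from the valve's foot to its tip and on through the hub. Not to be touched
- valve_tip (a point): tip of the valve's cap, on the mid plane, 105 mm from the axle; axes as valve
- stand: grey steel wheel stand, about 5 kg, standing loose on the bench: foot plate 215 x 230 x 10 mm; behind the wheel a square post 40 x 44 mm, 272 mm tall, its front face 60 mm behind the wheel's mid plane, with a stub axle that carries the wheel. Origin on the bench under the hub; x towards the post, z up
- spanner: steel spanner, 150 mm long, lying on the foot plate in front of the wheel; origin under its middle
- oil_can: small brown oil bottle with a thin steel spout, 52 mm across, 170 mm tall; origin under its middle
- tin_nails: round tin with a paper band, 72 mm across, 84 mm tall; origin under its middle
- driver_red: screwdriver with a red handle, 219 mm long, lying; origin under its middle
- blue_case: flat light-blue case, 51 x 151 x 30 mm; origin under its middle
- cup_small: small white cup, 58 mm across, 48 mm tall; origin under its middle
- black_reel: reel with black flanges, 68 mm across, 34 mm tall; origin under its middle

How it is judged:
By the outcome, as a careful person would: the job done as asked, in the order asked, and still so for the second after the job is handed in, with the robot touching nothing.
It also fails if it takes over 67 s, if anything falls off the work surface, if the arm or the gripper's body presses on something with over 40 N, if the wrist force passes 120 N, or if a joint passes its speed limit or range.

## Working session

There is one attempt and no reset: what is moved stays moved. The work goes in short steps, each a Python script; the robot and the scene stay as the last script left them, time stands still between calls to the robot, and variables do not carry over. Pictures are saved under pics/ and viewed, at most 10 in all, crops included, and the job is handed in when it is done.

```bash
ls; mkdir -p pics; python3 - <<'E'
from plant import bot
import cv2, numpy as np
for n in("scene","top"):
    cv2.imwrite(f"pics/{n}0.png",bot.camera(n)[:,:,::-1]); c=bot.get_calibration(n); print(n,{k:np.round(v,4).tolist() for k,v in c.items()})
print(bot.get_calibration("wrist")); s=bot.read_state(); print(s)
E
```

```text
pics
scene {'fx': 437.1422, 'fy': 437.1422, 'cx': 317.226, 'cy': 242.8375, 'distortion': [-0.0429, 0.0, 0.0, 0.0, 0.0], 'view': [[-0.8222, -0.5688, -0.0214, 376.6867], [0.2727, -0.4266, 0.8624, -290.8921], [-0.4996, 0.7032, 0.5058, -1075.2273], [0.0, 0.0, 0.0, 1.0]]}
top {'fx': 514.821, 'fy': 514.821, 'cx': 319.0587, 'cy': 242.3642, 'distortion': [-0.1101, 0.0, 0.0, 0.0, 0.0], 'view': [[0.1036, -0.9946, 0.0011, -158.0157], [0.7787, 0.0818, 0.622, -496.1215], [-0.6188, -0.0636, 0.783, -1217.2319], [0.0, 0.0, 0.0, 1.0]]}
{'fx': 361.4101097311912, 'fy': 361.4101097311912, 'cx': 318.4765432256316, 'cy': 243.8662940369779, 'distortion': array([-0.04380808,  0.        ,  0.        ,  0.        ,  0.        ]), 'T_tool_cam': array([[ 9.07049903e-04,  9.65308495e-01,  2.61110486e-01,
         7.05297821e+01],
       [ 9.99999563e-01, -8.16521141e-04, -4.55189353e-04,
        -4.37165208e-01],
       [-2.26195918e-04,  2.61110785e-01, -9.65308814e-01,
        -1.57209149e+02],
       [ 0.00000000e+00,  0.00000000e+00,  0.00000000e+00,
         1.00000000e+00]])}
{'t': 0.1, 'joint_pos': array([-9.70875273e-01,  3.59330138e-01,  1.11722544e-02, -2.98724248e-04,
       -1.22412896e+00, -2.88090797e-01]), 'qvel': array([ 1.95391341e-03, -6.16069153e-04,  1.54265637e-03,  2.49704089e-03,
        2.62073505e-04, -5.35030325e-05]), 'tau': array([-1.93516949e-03, -5.84163380e+01,  2.93749005e+01,  7.01547503e+00,
        1.02031013e-02, -7.03499995e-05]), 'tcp_pos': array([ 206.92196257, -642.04327472,  225.71801753]), 'eef_rot': array([-1.55233911e-01,  9.87877451e-01,  7.33322345e-04, -1.93311324e-04]), 'contact_force': array([-0.83230552, -0.74257184, -0.2698094 ]), 'moment': array([-0.00102079, -0.00522116,  0.01281033]), 'finger_force': 0.0, 'width': 87.55761579900398}
```

View pics/scene0.png

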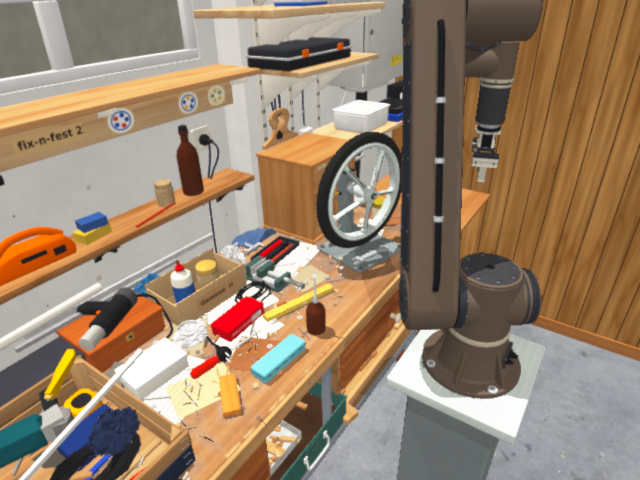

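View pics/top0.png

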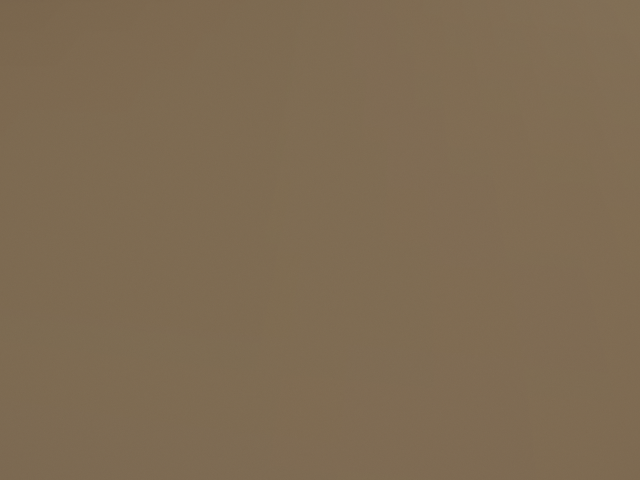

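Scene: the wheel is upright around (365,188), with the stand's foot near (360,252). The arm blocks the top camera. I'll locate the hub roughly first, then choose a pose that clears the view.

```bash
cat > h.py <<'E'
from plant import bot
import cv2, numpy as np
from scipy.spatial.transform import Rotation as R
def cam(n,s=None):
    c=bot.get_calibration(n); K=np.array([[c['fx'],0,c['cx']],[0,c['fy'],c['cy']],[0,0,1]])
    if n=='wrist':
        T=np.eye(4); T[:3,:3]=R.from_quat(s['eef_rot']).as_matrix(); T[:3,3]=s['tcp_pos']; V=np.linalg.inv(T@c['T_tool_cam'])
    else: V=np.array(c['view'])
    return K,np.array(c['distortion']),np.diag([1,-1,-1.,1])@V
def ray(C,uv):
    K,d,V=C; p=cv2.undistortPoints(np.float64(uv).reshape(-1,1,2),K,d)[:,0]
    D=np.c_[p,np.ones(len(p))]@V[:3,:3]; return -V[:3,:3].T@V[:3,3], D/np.linalg.norm(D,axis=1)[:,None]
def onplane(C,uv,p0,n):
    o,D=ray(C,uv); return o+D*(((p0-o)@n)/(D@n))[:,None]
def proj(C,P):
    K,d,V=C; return cv2.projectPoints(np.float64(P).reshape(-1,1,3),cv2.Rodrigues(V[:3,:3])[0],V[:3,3],K,d)[0][:,0]
E
python3 - <<'E'
from h import *
C=cam('scene'); z=np.array([0,0,1.])
print(ray(C,[(0,0)])[0])
print(onplane(C,[(369,190)],220*z,z), onplane(C,[(318,248),(348,272),(402,252),(316,320),(278,357)],10*z,z))
im=cv2.imread('pics/scene0.png')[110:280,290:420]
cv2.imwrite('pics/c1.png',cv2.resize(im,None,fx=4.5,fy=3.5 if 0 else 4.5,interpolation=2)[:600])
E
```

```text
[-148.17776385  846.30096675  802.77201274]
[[ 479.51968638 -339.8926833   220.        ]] [[ 612.1940562  -227.8307208    10.        ]
 [ 446.21339796 -156.89348388   10.        ]
 [ 353.53475017 -361.83768593   10.        ]
 [ 398.33870826   92.02306012   10.        ]
 [ 397.31099543  259.48386785   10.        ]]
```

View pics/c1.png

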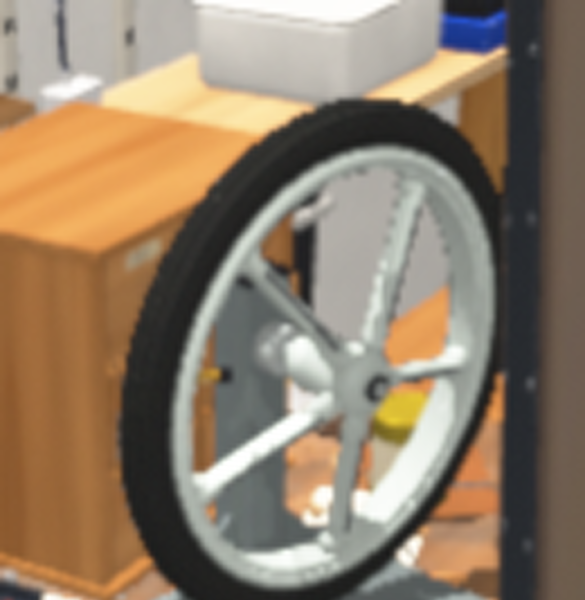

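The crop shows the valve (brass stem, dark cap) at the wheel's left, around crop (205–228,375). The wheel therefore has to turn about 90° counter-clockwise seen from the front. Next I'll check where the arm can reach with the tool horizontal.

```bash
cat >> h.py <<'E'
def tool(az,roll):   # tool z along stand x (azimuth az); tool y at angle 'roll' from up, positive to the left (ccw from front)
    X=np.array([np.cos(az),np.sin(az),0]); Y=np.array([-np.sin(az),np.cos(az),0]); Z=np.array([0,0,1.])
    ty=np.cos(roll)*Z+np.sin(roll)*Y; return R.from_matrix(np.c_[np.cross(ty,X),ty,X]).as_quat()
E
python3 - <<'E'
from h import *
hub=np.array([480,-340,220.])
for az in (-.41,):
  X=np.array([np.cos(az),np.sin(az),0]);Y=np.array([-np.sin(az),np.cos(az),0]);Z=np.array([0,0,1.])
  for so in (0,60,120,180,240):
    for roll in (-90,-35,0,55,90,145,180,235,270):
        r=[]
        for a in (-35,0,55) :
            a_=np.radians(a); p=hub-X*so+(75*(np.sin(a_)*Y+np.cos(a_)*Z))
            q=bot.solve_ik(p,tool(az,np.radians(roll))); r.append(None if q is None else np.round(q,2).tolist())
        print(so,roll,[x is not None for x in r], r[1])
E
```

```text
0 -90 [True, True, True] [-1.39, 0.24, -0.85, -2.11, -1.31, -1.98]
0 -35 [True, True, True] [-1.39, 0.24, -0.85, -2.11, -1.31, -1.02]
0 0 [True, True, True] [-1.39, 0.24, -0.85, -2.11, -1.31, -0.4]
0 55 [True, True, True] [-1.39, 0.24, -0.85, -2.11, -1.31, 0.56]
0 90 [True, True, True] [-1.39, 0.24, -0.85, -2.11, -1.31, 1.17]
0 145 [True, True, True] [-1.39, 0.24, -0.85, -2.11, -1.31, 2.13]
0 180 [True, True, False] [-1.39, 0.24, -0.85, -2.11, -1.31, 2.74]
0 235 [True, True, True] [-1.39, 0.24, -0.85, -2.11, -1.31, -2.59]
0 270 [True, True, True] [-1.39, 0.24, -0.85, -2.11, -1.31, -1.98]
60 -90 [True, True, False] [-1.54, 0.2, -0.91, -1.97, -1.38, -2.0]
60 -35 [True, True, False] [-1.54, 0.2, -0.91, -1.97, -1.38, -1.04]
60 0 [True, True, False] [-1.54, 0.2, -0.91, -1.97, -1.38, -0.43]
60 55 [True, True, False] [-1.54, 0.2, -0.91, -1.97, -1.38, 0.53]
60 90 [True, True, False] [-1.54, 0.2, -0.91, -1.97, -1.38, 1.14]
60 145 [True, True, False] [-1.54, 0.2, -0.91, -1.97, -1.38, 2.1]
60 180 [True, True, False] [-1.54, 0.2, -0.91, -1.97, -1.38, 2.71]
60 235 [True, True, False] [-1.54, 0.2,
[... 1250 characters left out ...]
4, -2.65]
180 270 [True, True, False] [-1.92, 0.13, -0.96, -1.62, -1.54, -2.04]
240 -90 [True, True, False] [-2.12, 0.14, -0.96, -1.44, -1.64, -2.04]
240 -35 [True, True, False] [-2.12, 0.14, -0.96, -1.44, -1.64, -1.08]
240 0 [True, True, False] [-2.12, 0.14, -0.96, -1.44, -1.64, -0.47]
240 55 [True, True, False] [-2.12, 0.14, -0.96, -1.44, -1.64, 0.49]
240 90 [True, True, False] [-2.12, 0.14, -0.96, -1.44, -1.64, 1.1]
240 145 [True, True, False] [-2.12, 0.14, -0.96, -1.44, -1.64, 2.06]
240 180 [True, True, False] [-2.12, 0.14, -0.96, -1.44, -1.64, 2.67]
240 235 [True, True, False] [-2.12, 0.14, -0.96, -1.44, -1.64, -2.65]
240 270 [True, True, False] [-2.12, 0.14, -0.96, -1.44, -1.64, -2.04]
```

```bash
python3 - <<'E'
from h import *
hub=np.array([480,-340,220.]); az=-.41
X=np.array([np.cos(az),np.sin(az),0]);Y=np.array([-np.sin(az),np.cos(az),0]);Z=np.array([0,0,1.])
bot.move_gripper(0)
bot.move_ptp(hub-180*X-40*Y+50*Z,tool(az,0))
bot.pause(.2); s=bot.read_state(); cv2.imwrite('pics/w1.png',bot.camera('wrist')[:,:,::-1]); cv2.imwrite('pics/t1.png',bot.camera('top')[:,:,::-1])
import pickle; pickle.dump(s,open('w1.pkl','wb')); print(s['t'],s['tcp_pos'],s['contact_force'],s['width'])
E
```

```text
3.1667 [ 299.1700749  -304.82114809  269.85029805] [-0.49059714  0.94727624  0.00492449] 0.6024252061894396
```

View pics/w1.png

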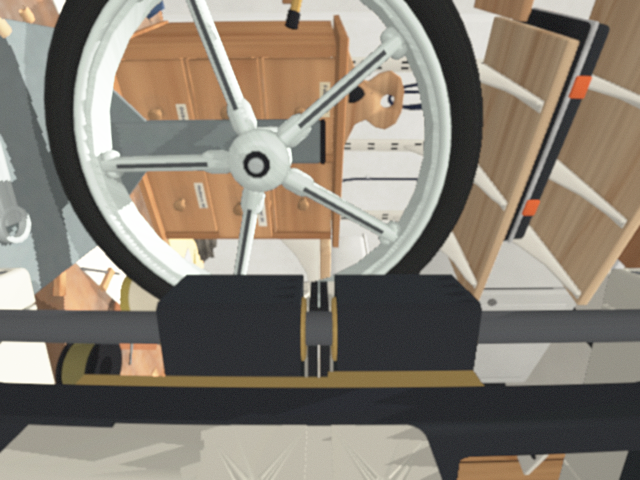

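View pics/t1.png

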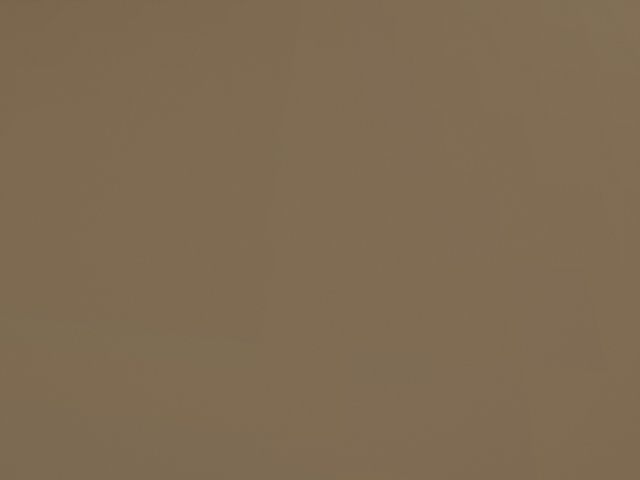

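Wrist picture (image right is world up, image top is world left): the hub nose is at about (257,163), and the spoke feet are near (108,163), (392,42) and (388,232). The valve cap is at about (293,18), so the valve is left and slightly up. The top camera is useless. I'll enlarge the picture to pick points.

```bash
python3 - <<'E'
from h import *
im=cv2.imread('pics/w1.png')[0:300,60:460]; cv2.imwrite('pics/w1c.png',cv2.resize(im,(800,600),interpolation=2))
import pickle; s=pickle.load(open('w1.pkl','rb')); C=cam('wrist',s)
M=R.from_quat(s['eef_rot']).as_matrix()
print(proj(C,[s['tcp_pos']+M@np.array(v) for v in [(0,0,0),(0,21,0),(9.5,21,0),(9.5,0,-47),(0,21,-47),(39,96,-66),(39,0,-66)]]))
E
```

```text
[[320.5456428  298.98046414]
 [364.90712263 298.94217373]
 [365.61433571 280.11038082]
 [321.30920713 329.31290537]
 [381.4404245  353.67280342]
 [664.24669871 263.84042815]
 [322.05188299 264.7527972 ]]
```

View pics/w1c.png

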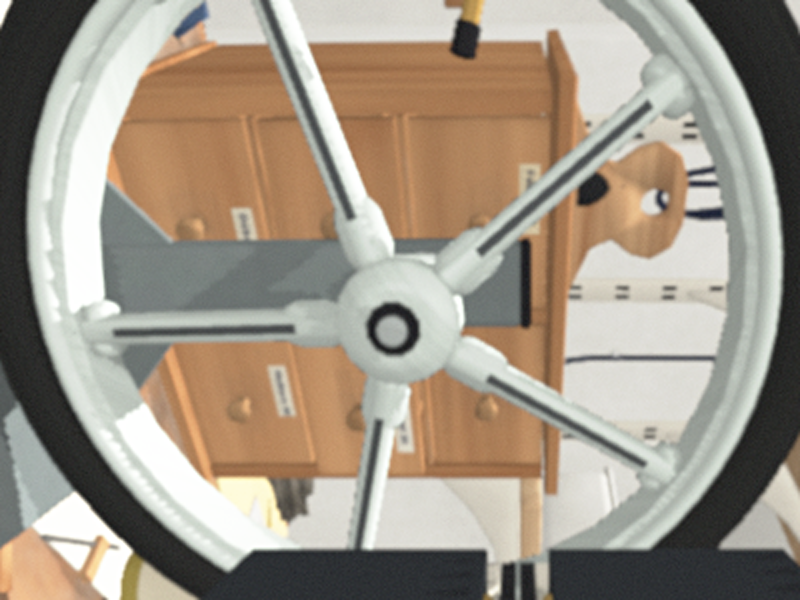

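The crop shows clean centre grooves on the spokes and the valve cap tip at crop (463,55). I'll solve hub x, y, axle azimuth and wheel angle from these point correspondences, then check that the arc is reachable.

```bash
cat > fit.py <<'E'
from h import *
from scipy.optimize import least_squares
def fr(az): return np.array([np.cos(az),np.sin(az),0]),np.array([-np.sin(az),np.cos(az),0]),np.array([0,0,1.])
def pt(h,az,x,r,a):
    X,Y,Z=fr(az); return h+x*X+r*(np.sin(a)*Y+np.cos(a)*Z)
E
python3 - <<'E'
from fit import *
import pickle; s=pickle.load(open('w1.pkl','rb')); C=cam('wrist',s)
ob=[((480,253),-36,1),((655,100),-36,2),((350,216),36,1),((488,377),-108,1),((645,465),-108,2),((378,420),-180,1),((297,328),108,1),((115,332),108,2),((463,55),0,'v'),((392,328),0,'n')]
uv=np.array([(60+u/2,v/2) for (u,v),_,_ in ob])
def res(p):
    h=np.array(p[:3]);P=[]
    for _,d,k in ob:
        a=p[4]+np.radians(d)
        if k=='v':P.append(pt(h,p[3],0,105,a))
        elif k=='n':P.append(pt(h,p[3],-54,0,a))
        else: r=p[4+k]; P.append(pt(h,p[3],-(43-.2*r),r,a))
    return np.r_[(proj(C,P)-uv).ravel(),(p[2]-220)/2]
f=least_squares(res,[480,-340,220,-.41,1.33,50,130]); p=f.x
print(np.round(p,2),'valve a deg',np.degrees(p[4]),'az',np.degrees(p[3])); print(np.round(f.fun[:-1].reshape(-1,2),1).tolist())
print(np.sqrt(np.diag(np.linalg.inv(f.jac.T@f.jac))))
np.save('p.npy',p)
print('scene px of hub nose',proj(cam('scene'),[pt(p[:3],p[3],-54,0,0)]))
for a in range(-66,64,8):
    q=bot.solve_ik(pt(p[:3],p[3],-6,80,np.radians(a)),tool(p[3],np.radians(a+90))); print(a,None if q is None else np.round(q,2))
E
```

```text
[ 4.9219e+02 -3.1857e+02  2.1979e+02 -2.5000e-01  1.3100e+00  4.3980e+01
  1.3215e+02] valve a deg 75.1522533658972 az -14.33926345042145
[[-0.0, -0.8], [-1.1, 0.7], [1.3, 0.4], [0.4, -0.1], [0.9, -0.1], [0.8, -0.9], [-1.1, -0.4], [-1.0, -0.4], [0.0, 0.0], [-0.2, 1.5]]
[2.60457381 0.99080847 0.50747236 0.01500563 0.00332454 0.58589899
 1.30634317]
scene px of hub nose [[374.65020426 196.38584922]]
-66 [-1.44  0.43 -0.66 -1.91 -1.4  -0.04]
-58 [-1.44  0.39 -0.66 -1.91 -1.39  0.08]
-50 [-1.43  0.36 -0.67 -1.91 -1.37  0.19]
-42 [-1.42  0.33 -0.68 -1.91 -1.36  0.31]
-34 [-1.41  0.3  -0.69 -1.92 -1.35  0.44]
-26 [-1.4   0.28 -0.71 -1.93 -1.34  0.57]
-18 [-1.39  0.26 -0.72 -1.93 -1.34  0.71]
-10 [-1.38  0.24 -0.74 -1.94 -1.33  0.85]
-2 [-1.37  0.23 -0.75 -1.95 -1.33  1.  ]
6 [-1.36  0.23 -0.77 -1.97 -1.33  1.15]
14 [-1.35  0.23 -0.8  -1.98 -1.33  1.32]
22 [-1.34  0.24 -0.82 -2.   -1.34  1.49]
30 [-1.33  0.26 -0.84 -2.01 -1.35  1.67]
38 [-1.32  0.29 -0.86 -2.03 -1.37  1.86]
46 [-1.32  0.32 -0.89 -2.05 -1.4   2.05]
54 [-1.31  0.37 -0.91 -2.06 -1.43  2.26]
62 [-1.31  0.43 -0.93 -2.07 -1.46  2.46]
```

The fit residuals are about 1 px. The independent scene view agrees: the nose is predicted at (374.7,196.4) and seen at about (374,196). The valve is at 75° from the top towards the left, so it needs about +105° counter-clockwise. I'll push the upper-right spoke (at -33°) along the arc, and stop short on purpose.

```bash
cat >> fit.py <<'E'
p=np.load('p.npy') if __import__('os').path.exists('p.npy') else None
def go(a,x,v=60,r=80,roll=None):
    a=np.radians(a); bot.line_to(pt(p[:3],p[3],x,r,a),v,tool(p[3],a+np.pi/2 if roll is None else roll))
E
python3 - <<'E'
from fit import *
go(-69,-90,150); go(-69,-6,80)
s=bot.read_state(); print(s['t'],s['tcp_pos'],pt(p[:3],p[3],-6,80,np.radians(-69)),s['contact_force'])
for a in list(range(-60,45,12))+[44]:
    go(a,-6,40); s=bot.read_state(); print(a,round(s['t'],2),np.round(s['contact_force'],1))
    if np.linalg.norm(s['contact_force'])>15: print('STOP');break
bot.pause(.3)
go(a-6,-6,30); go(a-6,-150,150)
bot.pause(.2); s=bot.read_state(); cv2.imwrite('pics/w2.png',bot.camera('wrist')[:,:,::-1])
import pickle; pickle.dump(s,open('w2.pkl','wb')); print(s['t'],s['contact_force'])
E
```

```text
5.35 [ 467.63964845 -389.35866498  248.36260955] [ 467.8821608  -389.44854804  248.45812693] [ 0.32521035  0.17583094 -0.48712814]
-60 5.82 [-0.1  0.3  0.9]
-48 6.38 [-0.2 -0.2 -0.7]
-36 6.95 [-0.  -0.1  0.5]
-24 7.52 [-1.1 -0.1  0.3]
-12 8.08 [-0.3 -0.1  0.2]
0 8.65 [-0.1 -0.5  0. ]
12 9.22 [-0.1 -0.1 -0.9]
24 9.78 [-0.5  0.4  0.8]
36 10.35 [1.1 1.3 1.1]
44 10.78 [ 0.2 -0.9 -0.2]
12.8083 [-1.28393297 -0.38385914 -0.77683612]
```

View pics/w2.png

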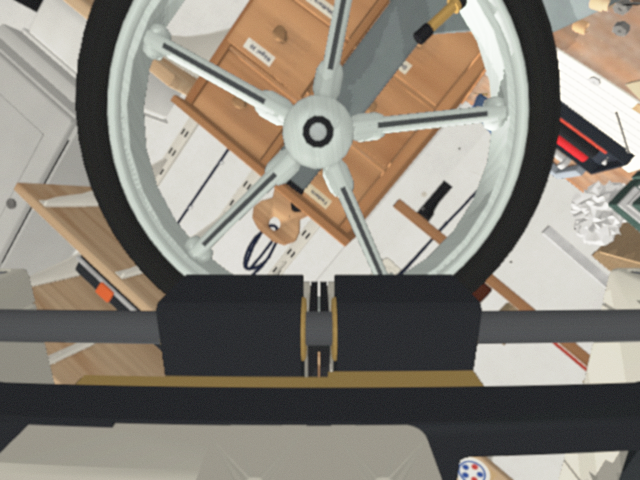

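The wheel turned: the valve cap is now at (419,36) and the nose at (318,131). I'll refit using both the known geometry and this view.

```bash
cat >> fit.py <<'E'
import pickle
def refit(pk,ob,a0,prior=p,sig=(1.5,1,.5,.01)):
    C=cam('wrist',pickle.load(open(pk,'rb'))); uv=np.array([o[0] for o in ob],float)
    def res(q):
        h=q[:3];P=[]
        for _,d,k in ob:
            a=q[4]+np.radians(d)
            P.append(pt(h,q[3],0,105,a) if k=='v' else pt(h,q[3],-54,0,a) if k=='n' else pt(h,q[3],-(43-.2*prior[4+k]),prior[4+k],a))
        return np.r_[(proj(C,P)-uv).ravel(),(q[:4]-prior[:4])/sig]
    f=least_squares(res,np.r_[prior[:4],a0]); print(np.round(f.x,3),'valve a',np.degrees(f.x[4])); print(np.round(f.fun[:-4].reshape(-1,2),1).tolist()); return f.x
E
python3 - <<'E'
from fit import *
ob=[((419,36),0,'v'),((318,131),0,'n')]
# predict groove ends to identify spokes
C=cam('wrist',pickle.load(open('w2.pkl','rb')))
q=refit('w2.pkl',ob,np.radians(165))
im=cv2.imread('pics/w2.png')
for d in(-36,36,-108,108,180):
    uv=proj(C,[pt(q[:3],q[3],-(43-.2*r),r,q[4]+np.radians(d)) for r in p[5:7]]); print(d,np.round(uv,1).tolist())
E
```

```text
[ 4.89708e+02 -3.17962e+02  2.18925e+02 -2.47000e-01  2.99200e+00] valve a 171.42513328045248
[[-1.9, 1.5], [0.0, 0.2]]
-36 [[378.9, 124.2], [489.6, 111.1]]
36 [[329.7, 67.8], [353.0, -59.4]]
-108 [[343.4, 187.6], [384.8, 279.4]]
108 [[263.5, 101.6], [160.3, 45.4]]
180 [[274.9, 174.8], [203.0, 247.2]]
```

```bash
cat >> fit.py <<'E'
def measure(tag,q0,spokes=(-36,36,-108,108,180)):
    C=cam('wrist',pickle.load(open(tag+'.pkl','rb'))); g=cv2.GaussianBlur(cv2.cvtColor(cv2.imread(f'pics/{tag}.png'),6),(3,3),0).astype(float)
    q=np.array(q0[:5],float)
    for it in range(3):
        obs=[]
        for d in spokes:
            for r in np.arange(52,122,5):
                a=q[4]+np.radians(d); P=[pt(q[:3],q[3],-(43-.2*r),r,a)]
                u=proj(C,P)[0]; e=proj(C,[pt(q[:3],q[3],-(43-.2*r),r,a+.01)])[0]-u; n=e/np.linalg.norm(e)
                t=np.arange(-6,6.01,.25); S=u+t[:,None]*n
                if S.min()<1 or S[:,0].max()>637 or S[:,1].max()>268: continue
                v=cv2.remap(g.astype(np.float32),S[:,0].astype(np.float32)[None],S[:,1].astype(np.float32)[None],1)[0]
                k=v.argmin()
                if 2<k<len(t)-3 and v[k]<120 and min(v[:k].max(),v[k:].max())>v[k]+40:
                    w=np.clip(v[k]+40-v,0,None)*(abs(t-t[k])<2.5); obs.append((d,r,u+n*(w@t/w.sum()),n))
        def res(x):
            e=[(proj(C,[pt(x[:3],x[3],-(43-.2*r),r,x[4]+np.radians(d))])[0]-o)@n for d,r,o,n in obs]
            return np.r_[e,(x[:4]-p[:4])/(2,2,1,.02)]
        f=least_squares(res,q,loss='soft_l1'); q=f.x
    print(tag,len(obs),'rms px',np.sqrt(np.mean(f.fun[:-4]**2)).round(2),np.round(q,3),'valve a',np.degrees(q[4]).round(2)); return q
E
python3 - <<'E'
from fit import *
measure('w1',p)
measure('w2',np.r_[p[:4],np.radians(171.4)])
measure('w2',np.r_[p[:4],np.radians(169)])
E
```

```text
w1 68 rms px 0.05 [ 4.92769e+02 -3.17938e+02  2.20348e+02 -2.50000e-01  1.31300e+00] valve a 75.23
w2 64 rms px 0.05 [ 4.92006e+02 -3.18981e+02  2.18941e+02 -2.49000e-01  2.98100e+00] valve a 170.81
w2 64 rms px 0.05 [ 4.92008e+02 -3.18981e+02  2.18941e+02 -2.49000e-01  2.98100e+00] valve a 170.81
```

Valve is at 170.8° (0.05 px rms), so 9.2° remain. The finger trails the spoke by 18.8°, so I'll push slowly to 53.2° and re-measure.

```bash
cat > fin.py <<'E'
from fit import *
import sys
t=float(sys.argv[1]); tag=sys.argv[2]
go(38,-90,150); go(38,-6,80); go(44,-6,30); go(t,-6,15); bot.pause(.3)
print(bot.read_state()['contact_force'])
go(t-8,-6,30); go(38,-90,100); go(38,-156,150); bot.pause(.3)
s=bot.read_state(); cv2.imwrite(f'pics/{tag}.png',bot.camera('wrist')[:,:,::-1]); pickle.dump(s,open(tag+'.pkl','wb')); print(s['t'])
measure(tag,np.r_[p[:4],np.radians(t+18.8+108)])
E
python3 fin.py 53.2 w3
```

```text
[ 1.29164138 -1.66847346  1.97247879]
18.7583
w3 64 rms px 0.04 [ 4.92008e+02 -3.18960e+02  2.18969e+02 -2.49000e-01  3.12700e+00] valve a 179.14
```

View pics/w3.png

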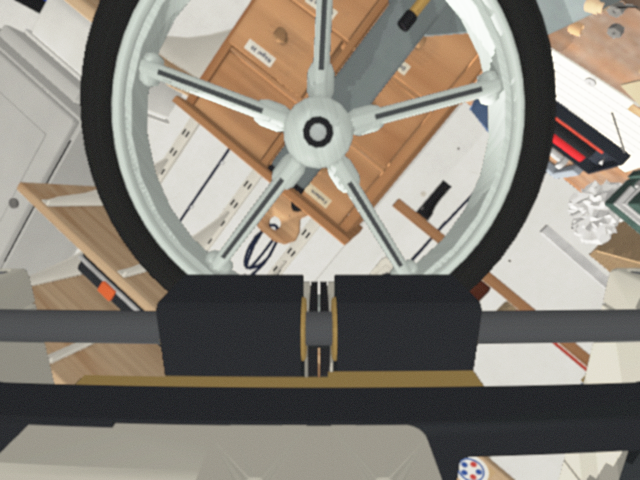

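The valve is now in front of the post and points along it, at 179.1°. One last 0.9° nudge.

```bash
python3 fin.py 54.06 w4
```

```text
[-0.03278796 -1.79140395  2.44922334]
24.825
w4 64 rms px 0.04 [ 4.92015e+02 -3.18955e+02  2.18968e+02 -2.49000e-01  3.14200e+00] valve a 179.99
```

```bash
python3 -c "
from plant import bot
print(bot.close_job())"
```

```text
the job is handed in; nothing more can be done
None
```

The wheel is at rest with the valve at the bottom of the rim and its stem straight up (measured 179.99° from the top, target 180°); the arm is clear of it, and I handed the job in about 25 s into the 67 s limit.

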